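# Hold the reference cell in the beam of the sensor test rail

### The job

Check the light sensor on the test rail with the long glass reference cell. First slide the receiver along the rail, away from the lamp, until it rests against its stop; then take the long cell out of the rack by its two frosted long sides, never touching its clear end windows and leaving the two shorter cells standing in the rack. Finish while still holding the cell upright in the light path, midway between lamp and receiver and touching neither, so that the beam runs lengthwise through the middle of both windows; do not put it down or let go.

Things in the scene. Friction and masses are not known exactly. Their poses are not given: they have to be found in the camera images.
- rail: aluminium optical rail 301 mm long, 50 wide, 26 high, fixed to the bench. Origin on the bench under the middle of the measuring gap; x along the rail from lamp to receiver, z up. Black finned lamp head (41 mm across, top 99 mm high) fixed at x = -144 to -50 mm, aperture at -50; behind it a thin lead falls to the bench. Steel stop block on the rail: face at x = +115, top 42 mm above the bench
- beam_mid (a point): on the beam's axis, midway between the apertures of lamp and receiver when the receiver is at its stop; 78 mm above the bench, 52 above the rail's top; x along the beam from lamp to receiver, z up. The gap is then 100 mm. Mind the long bench lamp hanging over the back left of the bench (x 0.64 to 0.79, y 0.10 to 0.69 m, underside 0.46 m up): keep the wrist in front of it
- receiver_mid (a point): centre, 78 mm above the bench, of the receiver's grey box (44 mm along the rail, 38 across, 36 high, display on top, black snout 18 mm long towards the lamp). Below it a post and a black carriage 50 x 46 mm, top 38 mm above the bench, clamp knob at one side to 37 mm from the middle line. x away from the lamp, z up. Grip the box across the rail from above, or push it
- receiver (a joint): the receiver's distance from its stop along the rail, m: 0 with the carriage against the stop, growing towards the lamp, at most 0.09. Slides with about 2 N of friction and stays where it is left
- rack: black plastic cell rack fixed to the bench: base plate 160 x 46 x 4 mm, on it a trough 22 mm wide over its walls, rim 14 mm above the bench, with three equal places in line at x = -48, 0, +48 mm, each 44.5 x 14 mm inside, floor 4 mm above the bench. One cell stands in each, in any order. Origin at the centre of the underside, x along the row, z up
- long_cell_mid (a point): centre of the long cell: upright closed glass cell 42 mm long (x), 12.5 wide (y), 45 high, plus a white stopper 4 mm high, 11 wide. Frosted faces: the two long sides, 12.5 mm apart across y. Clear windows: the two narrow ends across x. 30 to 65 g. In the rack its lowest 10 mm are below the rim, centre 26.5 mm above the bench; lifts straight up. Either end may face the lamp
- long_cell: the same long cell as a whole; origin at the centre of its underside, axes as above
- side_a: frosted long side of the long cell at its +y; origin at the middle of that face
- side_b: frosted long side of the long cell at its -y; origin at the middle of that face
- window_a: clear end window of the long cell at its +x (9.5 mm wide, nearly the full height); origin at the middle of the window's outer face
- window_b: clear end window of the long cell at its -x; origin at the middle of the window's outer face
- medium_cell_mid (a point): centre of the medium cell standing in the rack: same width and height, 22.5 mm long; to be left there
- small_cell_mid (a point): centre of the small square cell standing in the rack: same width and height, 12.5 mm long; to be left there

How it is judged:
On the way, in this order (a step that is already met when the one before it is completed fails the run):
1. the receiver rests against its stop (within 3 mm) (value of joint receiver below 0.003 m), for 0.2 s.
2. the long cell, gripped on both frosted sides, is lifted clear of the rack (height (world z) of long_cell_mid above 0.045 m and contact force between each of side_a, side_b and the fingers above 0.5 N and contact force between long_cell and rack below 0.05 N), for 0.2 s.
At the end, for the whole second after the job is handed in: Fingers hold the long cell by both frosted sides, still, upright within 8 deg, clear of rail, lamp and receiver; both windows' centres within 4 mm sideways and 8 mm in height of the beam; cell within 15 mm of mid-gap; receiver within 3 mm of its stop; shorter cells in place (y of window_a in the frame of beam_mid between -0.004 and 0.004 m and z of window_a in the frame of beam_mid between -0.008 and 0.008 m and y of window_b in the frame of beam_mid between -0.004 and 0.004 m and z of window_b in the frame of beam_mid between -0.008 and 0.008 m and x of long_cell_mid in the frame of beam_mid between -0.015 and 0.015 m and angle between long_cell_mid's own z axis and vertical below 0.14 rad and value of joint receiver below 0.003 m and contact force between each of side_a, side_b and the fingers above 0.5 N and contact force between long_cell and rail below 0.05 N and contact force between long_cell and rack below 0.05 N and distance of each of medium_cell_mid, small_cell_mid from where it was at the start of the episode below 0.012 m and linear speed of long_cell below 0.02 m/s); the arm keeps its last pose, push and grip.
It fails at once if the gripper or arm touches a clear window of the long cell (contact force between any of window_a, window_b and the arm above 0.3 N or contact force between any of window_a, window_b and the fingers above 0.3 N).
It fails at once if the long cell knocks against the rail, lamp or receiver (contact force between long_cell and rail above 1 N).
It fails at once if a shorter cell is moved more than 12 mm or tipped (distance of any of medium_cell_mid, small_cell_mid from where it was at the start of the episode above 0.012 m or angle between any of medium_cell_mid, small_cell_mid's own z axis and vertical above 0.35 rad).
It also fails if it takes over 54 s, if anything falls off the work surface, if the arm or the gripper's body presses on something with over 40 N, if the wrist force passes 120 N, or if a joint passes its speed limit or range.

### The arm

A 7-joint arm with a two-finger parallel gripper is mounted at the origin on a cart in front of the work surface, level with it; the furniture and walls round the work are solid. World frame = base frame: x ahead of the robot, y to its left, z up, the work surface at z = 0. Lengths are in m, angles in rad, forces in N, time in s.
With the tool pointing down it reaches from about 0.425 to 0.825 m from the base axis. Payload 3.6 kg.
Tool frame: the origin (TCP) lies at the very end of the fingers, on their centre line; the grasp point (between the pads) lies 19 mm behind it (grasp_offset is the distance from the TCP to the grasp point, in m); z points along the fingers, y is the line along which they close (so a half turn about z gives the same grasp; the last joint's range is limited). The gripper opens to 93 mm and grips with 3 to 60 N. Pads are 15 mm wide; open, the fingers measure 128 mm over their backs; the gripper's body (75 mm by 188 mm) begins 65 mm behind the grasp point.
Start: joints at [-1.163, 0.615, -0.013, 1.423, 0.008, 1.103, -0.04], TCP at [0.274, 0.59, 0.219] pointing down, gripper open.
Joint ranges: [-3.12, 3.12], [-0.3, 2.06], [-1.34, 1.32], [0.26, 2.42], [-1.36, 4.5], [0.01, 1.98], [-2.84, 2.84]. Speed limits (rad/s): [2.79, 2.79, 3.14, 3.14, 3.14, 3.14, 3.14].

### API

Orientations are given as a unit quaternion [x, y, z, w].
In Python, from station import observe, grab_frame, close_job, grasp_offset gives the robot as it stands.
- The arm moves only by the tool apply_moves, never from a script. Its argument "steps" is one flat list of numbers, 7 for each row, row after row: the turn, a rotation vector about the tool's x, y, z in degrees, then the shift along the tool's x, y, z in cm, then the finger opening in cm, from 0 to 9.3. In form: [wx, wy, wz, x, y, z, grip, wx, wy, wz, x, y, z, grip, ...]. A call has exactly 5 rows; each row is the pose to reach, as a shift and turn from the pose commanded when the call began, along the tool's axes at that moment; what a row does not reach only later rows make up. A row lasts 1/10 s, in which the tool goes at most 50 mm and 8.59 degrees, less where a joint would pass 70% of its speed; a pose out of reach is approached as far as the arm can. A call with a gripper value outside its range is refused whole. The fingers move at their own pace and stop on an object; "grip_force" is the grip in N (left out, the last holds). Time passes only in rows, so rows that repeat a pose let the fingers close, or fill a call up. It gives the time, the measured TCP pose, the force, the opening and the grip force at its end, in the units of the state.
- observe(): the state, without advancing time (a new reading comes with each control period).
- grab_frame(name): name is "scene" or "side" or "wrist"; returns a dict with "pixels" (420x560x3 uint8, red, green, blue), "fx", "fy", "cx", "cy" (pixels), "k1" (the pictures are not rectified: a ray, as slopes to the right and down, at radius r is drawn at 1 + k1 r^2 times it, then the intrinsics apply), "R" (3x3) and "t" (3): a world point X has camera coordinates R X + t. Camera axes: x right, y down, z forward; pixel columns grow to the right and rows downward; lengths in m; the calibration is good to about 2 mm. A picture is of the moment at which its call begins. There is no depth.
- close_job(): hands the job in; it is judged then, once.
The state is a dict: "time_s": time; "joint_positions": joint angles; "joint_velocities": joint speeds; "joint_efforts": joint torques, N m; "tcp_pos": TCP position; "orientation": TCP orientation; "contact_force": force on the tool from outside, world axes, zero at the start; "moment": the same for the moment, N m; "finger_gap": opening from 0.0 (shut) to 1.0 (fully open); "grip_force": force on a finger pad.
Only numpy, scipy, OpenCV 4.12 (cv2) and the standard library are available. Lean on these libraries where they do the work, as an engineer would, in place of code of your own. Each camera call takes 0.05 s, during which the arm holds its last target. There are 200 camera calls.

## Working session

There is one attempt and no reset: what is moved stays moved. The work goes in short steps, Python scripts to look and compute and a tool call to move; the robot and the scene stay as the last step left them, time stands still between calls to the robot, and variables do not carry over. Pictures are saved under pics/ and viewed, at most 12 in all, crops included, and the job is handed in when it is done.

Besides the shell and the picture viewer there is one more tool, called after ">>>" as name(argument=value, ...), one argument or row to a line, values as JSON. apply_moves: Moves the arm, as the interface text tells. Its arguments: {"type":"object","properties":{"steps":{"type":"array","items":{"type":"number"}},"grip_force":{"type":"number"}},"required":["steps"]}

```bash
mkdir -p pics; python3 - <<'E'
from station import *
import cv2,pickle
d={}
for n in("scene","side"):
    f=grab_frame(n);d[n]=f
    cv2.imwrite(f"pics/{n}0.png",f["pixels"][:,:,::-1])
    print(n,f["fx"],f["cx"],f["cy"],f["k1"],f["R"],f["t"])
pickle.dump(d,open("d0.pkl","wb"))
print(observe(),grasp_offset)
E
```

```text
scene 533.3748472068808 282.31233152550783 210.27211206618892 -0.05247948262149615 [[-0.69466829 -0.71914168  0.01646867]
 [-0.3598213   0.3275696  -0.87362852]
 [ 0.62286804 -0.6128078  -0.48631471]] [0.33157103 0.29340292 0.63640201]
side 450.1053963670712 282.96432934607986 210.0844507767052 -0.11582399796498027 [[-0.99467901 -0.10296596 -0.00341787]
 [-0.05160488  0.52668222 -0.84849441]
 [ 0.08916617 -0.8438032  -0.5291933 ]] [0.55563789 0.11457081 0.82054156]
{'time_s': 0.1, 'joint_positions': array([-1.16247718,  0.61582975, -0.01265681,  1.42470508,  0.00811367,
        1.1034004 , -0.04041326]), 'joint_velocities': array([-0.00104912, -0.000829  ,  0.00044044, -0.00292509, -0.00017693,
        0.00078821,  0.00124977]), 'joint_efforts': array([ 1.17377902e-03, -4.60045695e+01,  2.09972318e-01, -1.66245908e+01,
       -6.11840375e-02,  1.69137097e-02,  1.05577512e-04]), 'tcp_pos': array([0.27348801, 0.58889329, 0.21760332]), 'orientation': array([ 2.15656295e-01,  9.76468662e-01, -1.12105596e-03, -2.39010355e-04]), 'contact_force': array([ 0.75129138, -0.66571312, -0.38860439]), 'moment': array([-0.01263838,  0.00140756, -0.07476329]), 'grip_force': 0.0, 'finger_gap': 1.0008708686999686} 0.0188
```

View pics/scene0.png

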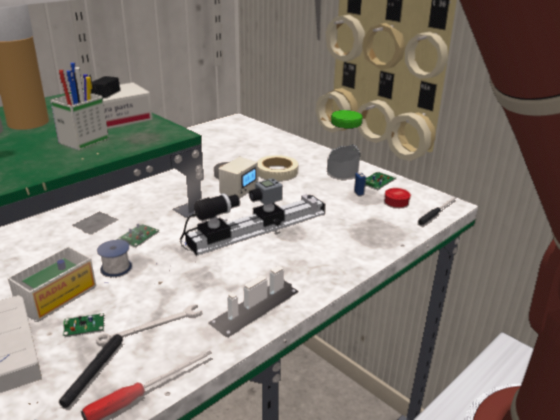

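View pics/side0.png

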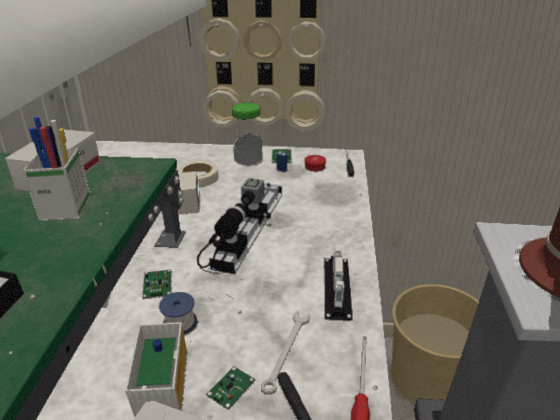

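The scene view shows the rail from about (190,240) to (325,208), with the lamp at (210,208) and the receiver at (270,195). The rack runs from (215,325) to (297,288), and the long cell looks like the middle one at (255,293). The side view shows the rail from (225,265) to (272,190) and the rack at (338,285). I'll enlarge both.

```bash
cat > h.py <<'E'
import numpy as np,cv2,pickle
def ray(f,u,v):
    K=np.array([[f["fx"],0,f["cx"]],[0,f["fy"],f["cy"]],[0,0,1.]])
    p=cv2.undistortPoints(np.array([[[u,v]]],float),K,np.array([f["k1"],0,0,0.]))[0,0]
    # model: drawn = ray*(1+k1 r^2) with r of undistorted ray = OpenCV k1
    R=np.array(f["R"]);t=np.array(f["t"])
    d=R.T@np.array([p[0],p[1],1]);return -R.T@t,d/np.linalg.norm(d)
def onplane(f,u,v,z):
    c,d=ray(f,u,v);return c+d*(z-c[2])/d[2]
def proj(f,X):
    K=np.array([[f["fx"],0,f["cx"]],[0,f["fy"],f["cy"]],[0,0,1.]])
    R=np.array(f["R"],float)
    return cv2.projectPoints(np.array(X,float).reshape(-1,3),cv2.Rodrigues(R)[0],np.array(f["t"],float),K,np.array([f["k1"],0,0,0.]))[0][:,0]
def tri(l):
    A=np.zeros((3,3));b=np.zeros(3)
    for f,u,v in l:
        c,d=ray(f,u,v);P=np.eye(3)-np.outer(d,d);A+=P;b+=P@c
    return np.linalg.solve(A,b)
E
python3 - <<'E'
import pickle,cv2,numpy as np
d=pickle.load(open("d0.pkl","rb"))
def crop(n,x,y,w,h,s):return cv2.resize(d[n]["pixels"][y:y+h,x:x+w,::-1],None,fx=s,fy=s,interpolation=cv2.INTER_CUBIC)
a=crop("scene",175,165,160,60*2-20,5) # 800x500
cv2.imwrite("pics/c1.png",a)
b=np.hstack([crop("scene",205,260,100,75,5)[:375,:500], np.zeros((375,0,3),np.uint8)])
c=crop("side",190,175,100,100,4)  #400x400
e=crop("side",315,235,50,90,4) #200x360
can=np.zeros((600,800,3),np.uint8);can[:300,:400]=crop("scene",205,260,100,75,4);can[:400,400:800]=c;can[240+0:600,200:400]=e if False else can[240:600,200:400]
can[300:600,0:167]=cv2.resize(e,(167,300))
cv2.imwrite("pics/c2.png",can)
E
```

```text
(no output)
```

View pics/c1.png

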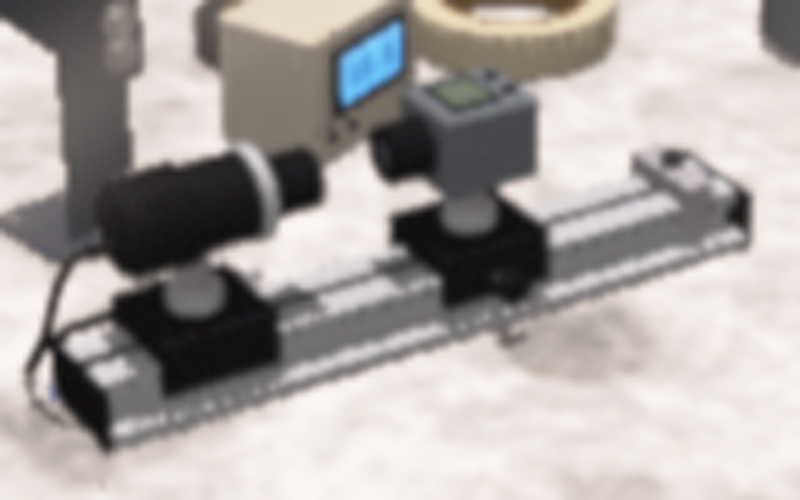

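View pics/c2.png

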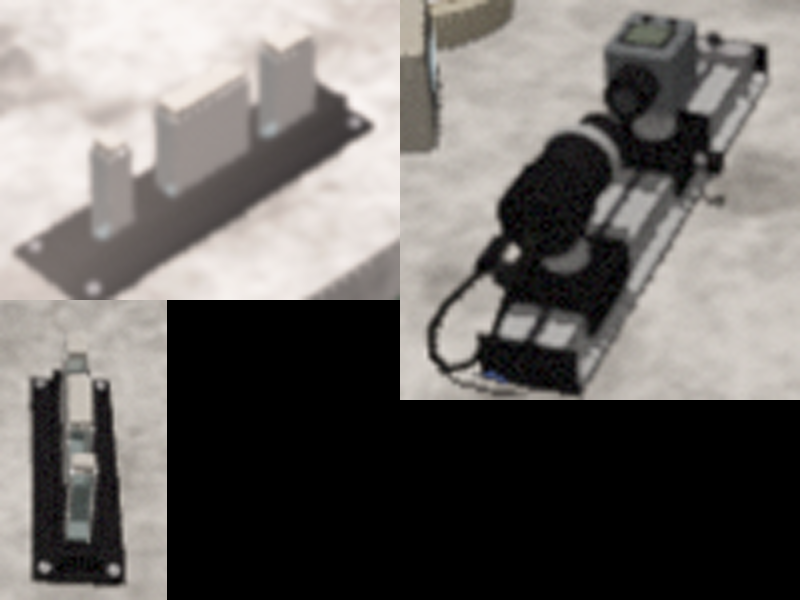

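c1 and c2 show the rack's plate screws and the cells clearly. The long cell is the middle one, the medium one is at the far end and the small one at the near end. The rail's end corners and the grey receiver box are also sharp enough to use.

```bash
python3 - <<'E'
from h import *
d=pickle.load(open("d0.pkl","rb"));S,T=d["scene"],d["side"]
np.set_printoptions(precision=4,suppress=True)
s1=lambda u,v:(175+u/5,165+v/5); s2=lambda u,v:(205+u/4,260+v/4); t2=lambda u,v:(190+(u-400)/4,175+v/4); t3=lambda u,v:(315+u/3.34,235+(v-300)/3.333)
for f in(S,T):print("cam",ray(f,280,210)[0])
print("rack screws scene",*[onplane(S,*s2(*p),.005) for p in[(35,245),(93,288),(357,122)]])
print("rack screws side",*[onplane(T,*t3(*p),.005) for p in[(43,568),(114,570),(40,383),(99,385)]])
print("long top scene",onplane(S,*s2(203,87),.053),"ends",onplane(S,*s2(170,106),.053),onplane(S,*s2(236,69),.053))
print("long top side",onplane(T,*t3(80,399),.053), "tri",tri([(S,*s2(203,87)),(T,*t3(80,399))]))
print("rail scene",*[onplane(S,*s1(*p),0) for p in[(108,450),(748,245)]])
print("rail side bottom",*[onplane(T,*t2(*p),0) for p in[(483,372),(580,395)]],"top",*[onplane(T,*t2(*p),.026) for p in[(480,335),(580,362),(768,50)]])
print("stop hole",tri([(S,*s1(675,160)),(T,*t2(713,39))]))
print("box top corners scene",*[onplane(S,*s1(*p),.096) for p in[(410,88),(480,72),(536,97),(455,112)]])
print("box top corners side",*[onplane(T,*t2(*p),.096) for p in[(608,40),(625,12),(693,22),(685,55)]])
E
```

```text
cam [-0.0605  0.5323  0.5604]
cam [0.4854 0.6892 0.5333]
rack screws scene [0.4672 0.1584 0.005 ] [0.4328 0.1573 0.005 ] [0.4369 0.0111 0.005 ]
rack screws side [0.4688 0.1606 0.005 ] [0.4344 0.1589 0.005 ] [0.4735 0.0154 0.005 ] [0.4403 0.0141 0.005 ]
long top scene [0.451  0.0849 0.053 ] ends [0.4505 0.1024 0.053 ] [0.451  0.0673 0.053 ]
long top side [0.4541 0.0878 0.053 ] tri [0.454  0.0825 0.0495]
rail scene [0.6415 0.0645 0.    ] [ 0.5845 -0.2293  0.    ]
rail side bottom [0.6883 0.055  0.    ] [0.64   0.0666 0.    ] top [0.6861 0.0601 0.026 ] [0.6369 0.0745 0.026 ] [ 0.5833 -0.2178  0.026 ]
stop hole [ 0.6148 -0.2137  0.0343]
box top corners scene [ 0.6485 -0.0938  0.096 ] [ 0.6406 -0.1242  0.096 ] [ 0.6094 -0.1251  0.096 ] [ 0.6211 -0.0927  0.096 ]
box top corners side [ 0.6514 -0.0953  0.096 ] [ 0.648  -0.1259  0.096 ] [ 0.6113 -0.1184  0.096 ] [ 0.6104 -0.0836  0.096 ]
```

```bash
cat >> h.py <<'E'
from scipy.spatial.transform import Rotation as Ro
def down(yawdeg):
    a=np.radians(yawdeg);y=np.array([np.cos(a),np.sin(a),0]);z=np.array([0,0,-1.]);return Ro.from_matrix(np.c_[np.cross(y,z),y,z])
def plan(o,pos,yaw,n):
    "n calls: print per call end shift/turn from its start"
    p=np.array(o["tcp_pos"]);q=Ro.from_quat(o["orientation"]);g=down(yaw);w=(q.inv()*g).as_rotvec()
    for i in range(n):
        qi=q*Ro.from_rotvec(w*i/n)
        print("call",i,"turn deg",np.degrees(w/n).round(2),"shift cm",(qi.inv().apply(np.array(pos)-p)/n*100).round(2))
E
python3 -c "
from h import *;from station import *
plan(observe(),(.47,.09,.24),2,3)"
```

```text
call 0 turn deg [-4.000e-02  2.000e-02  2.103e+01] shift cm [-12.94 -12.33  -0.72]
call 1 turn deg [-4.000e-02  2.000e-02  2.103e+01] shift cm [-16.51  -6.86  -0.73]
call 2 turn deg [-4.000e-02  2.000e-02  2.103e+01] shift cm [-17.87  -0.48  -0.74]
```

>>> apply_moves(
  steps=[0,0,4.2,-2.6,-2.5,-0.15,9.3,0,0,8.4,-5.2,-4.95,-0.3,9.3,0,0,12.6,-7.8,-7.4,-0.45,9.3,0,0,16.8,-10.4,-9.9,-0.6,9.3,0,0,21,-12.95,-12.35,-0.7,9.3],
)

```text
time_s: 0.6
tcp_pos: [0.3395, 0.4212, 0.2254]
orientation: [0.391, 0.92, -0.0, -0.0]
contact_force: [0.3, 0.2, -0.6]
finger_gap: 1.002
grip_force: 0.0
```

>>> apply_moves(
  steps=[0,0,4.2,-3.3,-1.4,-0.15,9.3,0,0,8.4,-6.6,-2.8,-0.3,9.3,0,0,12.6,-9.9,-4.1,-0.45,9.3,0,0,16.8,-13.2,-5.5,-0.6,9.3,0,0,21,-16.5,-6.85,-0.7,9.3],
)

```text
time_s: 1.1
tcp_pos: [0.4049, 0.2553, 0.2325]
orientation: [0.552, 0.834, -0.0, -0.0]
contact_force: [-0.3, 0.4, 0.4]
finger_gap: 1.002
grip_force: 0.0
```

>>> apply_moves(
  steps=[0,0,4.2,-3.6,-0.1,-0.15,9.3,0,0,8.4,-7.2,-0.2,-0.3,9.3,0,0,12.6,-10.8,-0.3,-0.45,9.3,0,0,16.8,-14.4,-0.4,-0.6,9.3,0,0,21,-17.9,-0.5,-0.7,9.3],
)

```text
time_s: 1.6
tcp_pos: [0.4705, 0.0887, 0.2396]
orientation: [0.695, 0.719, -0.0, -0.0]
contact_force: [-0.6, -0.3, 0.1]
finger_gap: 1.003
grip_force: 0.0
```

```bash
python3 -c "
from h import *;from station import *
f=grab_frame('wrist');cv2.imwrite('pics/w1.png',f['pixels'][:,:,::-1]);pickle.dump(f,open('w1.pkl','wb'))
o=observe();print(o['tcp_pos'],o['orientation'],o['joint_positions'],ray(f,280,210))
plan(o,(.63,-.09,.22),-11,2)"
```

```text
[0.47288088 0.08134124 0.2401142 ] [ 0.69953249  0.7145943  -0.00086813  0.00292086] [-0.49486138  0.34195511  0.37459609  1.87673991 -0.14463299  0.94775321
 -0.03431119] (array([0.46793036, 0.16384782, 0.40549866]), array([ 0.02176803, -0.27251709, -0.96190467]))
call 0 turn deg [0.1  0.15 6.11] shift cm [-8.73  7.67  1.07]
call 1 turn deg [0.1  0.15 6.11] shift cm [-7.86  8.56  1.04]
```

View pics/w1.png

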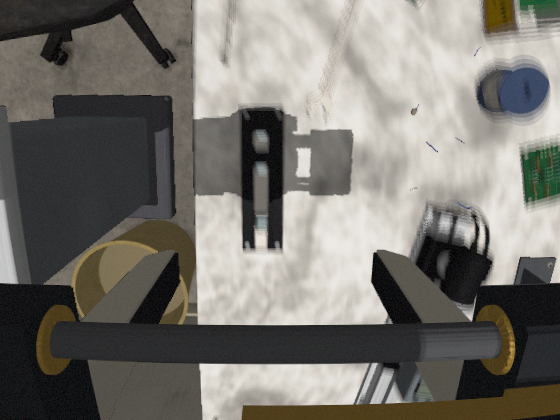

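The wrist view is slightly blurred because the arm was still settling. It shows the rack at (262,180), standing upright in the picture, with the long cell in the middle and the rail at lower right. I'll move over the receiver.

>>> apply_moves(
  steps=[0,0,1.2,-1.7,1.5,0.1,9.3,0,0,2.4,-3.4,3.0,0.2,9.3,0,0,3.6,-5.1,4.5,0.3,9.3,0,0,4.8,-6.9,6.1,0.4,9.3,0,0,6,-8.7,7.7,0.4,9.3],
)

```text
time_s: 2.15
tcp_pos: [0.5506, 0.0057, 0.2351]
orientation: [0.731, 0.682, -0.0, -0.001]
contact_force: [-0.0, 0.4, 0.2]
finger_gap: 1.003
grip_force: 0.0
```

>>> apply_moves(
  steps=[0,0,2,-2.6,2.9,0.1,9.3,0,0,4,-5.2,5.8,0.2,9.3,0,0,6,-7.9,8.6,0.2,9.3,0,0,6,-7.9,8.6,0.2,9.3,0,0,6,-7.9,8.6,0.2,9.3],
)

```text
time_s: 2.65
tcp_pos: [0.6306, -0.079, 0.2326]
orientation: [0.766, 0.643, -0.001, -0.001]
contact_force: [0.3, 0.6, 0.6]
finger_gap: 0.999
grip_force: 0.0
```

```bash
python3 -c "
from h import *;from station import *
f=grab_frame('wrist');cv2.imwrite('pics/w2.png',f['pixels'][:,:,::-1]);pickle.dump(f,open('w2.pkl','wb'))
o=observe();print(o['tcp_pos'],o['orientation'],o['joint_positions'],ray(f,280,210))
plan(o,(.63,-.108,.07),-11,1)"
```

```text
[ 0.63034299 -0.07766334  0.23288096] [ 7.65279840e-01  6.43696777e-01 -3.34188043e-04 -1.05560542e-03] [-0.14722482  0.60652305  0.41382885  1.45716247 -0.25667333  1.13357157
  0.13809752] (array([ 0.64388714, -0.00503027,  0.39852313]), array([-0.0364345 , -0.27088265, -0.96192261]))
call 0 turn deg [-0.12 -0.05  1.14] shift cm [-3.01  0.52 16.28]
```

View pics/w2.png

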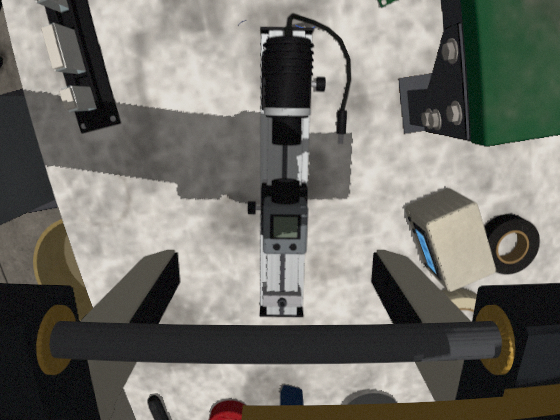

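The wrist view is sharp. The lamp is at (288,80) with its snout end near row 145, the receiver snout starts at row 180, the box is at (285,230), the stop is at (282,303) and the clamp knob at (251,208). I'll measure the edges.

```bash
python3 - <<'E'
from h import *
np.set_printoptions(precision=4,suppress=True)
f=pickle.load(open("w2.pkl","rb"));g=cv2.cvtColor(f["pixels"],cv2.COLOR_RGB2GRAY).astype(int)
for r in(50,70,90,111,130,185,215,225,235,245):
    print(r,g[r,252:322:2])
print("col283",[(r,g[r,283]) for r in range(138,200,2)])
print("col265",[(r,g[r,265]) for r in range(22,36,1)]+[(r,g[r,265]) for r in range(190,206,1)]+[(r,g[r,265]) for r in range(244,262,1)]+[(r,g[r,265]) for r in range(286,320,2)])
P=lambda u,v,z:onplane(f,u,v,z)[:2]
print("lampC",P(288,80,.078),"box C z96",P(284.5,228,.096),"far end",P(282,308,.026),"lampend",P(286,30,.026))
E
```

```text
50 [162 165 166 163 152 200  90   8  14  13  27  22  12  15  17  27  24  29
  32  26  26  25  27  22  10  18  18  23  19  14 143 202 200 194 193]
70 [171 172 170 167 148  17  14  18  13  13  15  11  13  15  12  20  30  32
  29  32  28  20  25  21  19  10  21  16   8  23 202 218 220 218 216]
90 [193 186 181 178 143  27  31  20  11  20  20  22  24  20  26  28  31  31
  34  29  26  23  20  26  17  24  22   9  13  35 185  98  61  32  28]
111 [141 127 196 209 171 200  95 116 128 141 151 161 164 171 176 174 186 190
 192 192 188 185 177 171 168 158 146 138 126 130 187 190 189 191 191]
130 [107 108 107 103  92  93  96  94  88  94  33   3  13   8   5   9  16   9
  13  15   5  10  21  20  23 156 203 207 189 202 198 195 189 186 185]
185 [90 91 93 96 81 10 10 26 48 53 17 16 10  5 10 15 11 14 11  8  9  9 11 10
 61  9 13 47 71 68 70 73 73 75 81]
215 [126 126 136 140  86  20  49  55  53  31   8  15  15  16  15  16  15  18
  17  16  19  15  15  10  34  99  97  77 160 189 179 174 179 184 188]
225 [146 151 152 155  90  31  54  53  53  23   8  50  49  52  52  48  51  52
  55  51  49  52  48  14  39  89
[... 1768 characters left out ...]
251, np.int64(106)), (252, np.int64(99)), (253, np.int64(140)), (254, np.int64(190)), (255, np.int64(189)), (256, np.int64(182)), (257, np.int64(176)), (258, np.int64(180)), (259, np.int64(194)), (260, np.int64(196)), (261, np.int64(192)), (286, np.int64(80)), (288, np.int64(71)), (290, np.int64(69)), (292, np.int64(67)), (294, np.int64(80)), (296, np.int64(164)), (298, np.int64(163)), (300, np.int64(162)), (302, np.int64(160)), (304, np.int64(158)), (306, np.int64(110)), (308, np.int64(8)), (310, np.int64(7)), (312, np.int64(8)), (314, np.int64(11)), (316, np.int64(91)), (318, np.int64(209))]
lampC [0.6569 0.0118] box C z96 [ 0.6335 -0.1064] far end [ 0.6127 -0.2222] lampend [0.6647 0.0593]
```

>>> apply_moves(
  steps=[0,0,1,-2.9,0.7,3,9.3,0,0,1,-2.9,0.7,7,9.3,0,0,1,-2.9,0.7,11,9.3,0,0,1,-2.9,0.7,14,9.3,0,0,1,-2.9,0.7,16,9.3],
)

```text
time_s: 3.2
tcp_pos: [0.6309, -0.1054, 0.0712]
orientation: [0.77, 0.638, -0.001, -0.002]
contact_force: [0.1, 0.2, -0.2]
finger_gap: 1.001
grip_force: 0.0
```

>>> apply_moves(
  steps=[0,0,0,0,0,0,2,0,0,0,0,0,0,2,0,0,0,0,0,0,2,0,0,0,0,0,0,2,0,0,0,0,0,0,2],
  grip_force=8,
)

```text
time_s: 3.7
tcp_pos: [0.6335, -0.1085, 0.0749]
orientation: [0.771, 0.637, 0.001, 0.001]
contact_force: [0.7, -0.7, 0.4]
finger_gap: 0.619
grip_force: 0.0
```

```bash
python3 -c "
from h import *;from station import *
np.set_printoptions(precision=4,suppress=True)
o=observe();print(o)
f=pickle.load(open('w2.pkl','rb'));P=lambda u,v,z:onplane(f,u,v,z)[:2]
print('lamp ring',P(287,111,.078),'lsn',P(286.7,130,.078),'aper',P(286.5,145.5,.088),'rsn',P(285.5,180,.088),'box',P(285,225,.096),'boxrear',P(284,253,.096),'stopface',P(282,295,.042),'far',P(282,307,.042))"
```

```text
{'time_s': 3.7, 'joint_positions': array([-0.0655,  0.7819,  0.3521,  1.6037, -0.3406,  0.815 ,  0.2373]), 'joint_velocities': array([ 0.002 ,  0.0073, -0.0009,  0.0057, -0.001 , -0.    ,  0.0013]), 'joint_efforts': array([ -0.0616, -47.5708,   4.8951, -12.798 ,  -0.0479,   0.029 ,
        -0.0007]), 'tcp_pos': array([ 0.6335, -0.1085,  0.0749]), 'orientation': array([0.7711, 0.6368, 0.0007, 0.0008]), 'contact_force': array([ 0.7032, -0.715 ,  0.4245]), 'moment': array([-0.058 ,  0.1122,  0.0075]), 'grip_force': 0.0, 'finger_gap': 0.6190392510819497}
lamp ring [ 0.6519 -0.0125] lsn [ 0.6491 -0.0278] aper [ 0.6467 -0.0394] rsn [ 0.6411 -0.0676] box [ 0.6343 -0.1039] boxrear [ 0.6293 -0.1288] stopface [ 0.6166 -0.1975] far [ 0.6142 -0.2117]
```

>>> apply_moves(
  steps=[0,0,0,0,0,0,2,0,0,0,0,0,0,2,0,0,0,0,0,0,2,0,0,0,0,0,0,2,0,0,0,0,0,0,2],
)

```text
time_s: 4.2
tcp_pos: [0.6336, -0.1086, 0.0739]
orientation: [0.771, 0.637, 0.0, 0.001]
contact_force: [2.6, 0.4, 0.3]
finger_gap: 0.408
grip_force: 8.0
```

>>> apply_moves(
  steps=[0,0,0,-0.8,0,0,2,0,0,0,-1.8,0,0,2,0,0,0,-2.8,0,0,2,0,0,0,-3.8,0,0,2,0,0,0,-4.8,0,0,2],
)

```text
time_s: 4.7
tcp_pos: [0.6244, -0.1567, 0.0739]
orientation: [0.771, 0.637, 0.001, 0.001]
contact_force: [4.8, 1.8, -0.5]
finger_gap: 0.409
grip_force: 8.0
```

>>> apply_moves(
  steps=[0,0,0,-0.7,0,0,2,0,0,0,-1.2,0,0,2,0,0,0,-1.7,0,0,2,0,0,0,-2.1,0,0,2,0,0,0,-2.4,0,0,2],
)

```text
time_s: 5.2
tcp_pos: [0.6207, -0.1763, 0.0739]
orientation: [0.771, 0.637, 0.003, -0.001]
contact_force: [5.8, 8.2, 2.2]
finger_gap: 0.408
grip_force: 8.0
```

>>> apply_moves(
  steps=[0,0,0,-0.3,0,0,2,0,0,0,-0.5,0,0,2,0,0,0,-0.5,0,0,2,0,0,0,-0.5,0,0,2,0,0,0,-0.5,0,0,2],
)

```text
time_s: 5.7
tcp_pos: [0.6204, -0.1778, 0.0738]
orientation: [0.77, 0.638, 0.004, -0.003]
contact_force: [5.5, 9.1, 3.0]
finger_gap: 0.413
grip_force: 8.0
```

```bash
python3 -c "
from h import *;from station import *
S=grab_frame('scene');T=grab_frame('side')
a=cv2.resize(S['pixels'][165:265,175:335,::-1],None,fx=3,fy=3,interpolation=2)
b=cv2.resize(T['pixels'][165:275,195:301,::-1],None,fx=3,fy=3,interpolation=2)
c=np.zeros((330,800,3),np.uint8);c[:300,:480]=a;c[:330,480:798]=b;cv2.imwrite('pics/s3.png',c)
print(observe()['contact_force'],observe()['tcp_pos'])"
```

```text
[4.82196602 9.40506318 2.64237964] [ 0.62040675 -0.17776114  0.07378375]
```

View pics/s3.png

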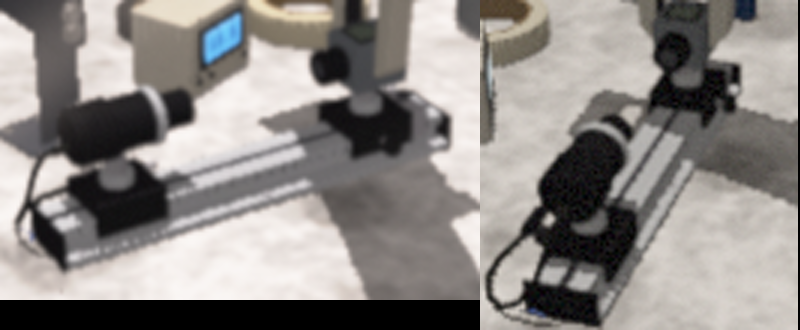

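The receiver is now hard against its stop, at about (365,115) in the enlarged view. I'll release it and rise.

>>> apply_moves(
  steps=[0,0,0,0.4,0,0,5,0,0,0,0.4,0,0,9.3,0,0,0,0.4,0,0,9.3,0,0,0,0.4,0,0,9.3,0,0,0,0.4,0,0,9.3],
)

```text
time_s: 6.3
tcp_pos: [0.6182, -0.1812, 0.0734]
orientation: [0.772, 0.636, -0.001, -0.0]
contact_force: [-0.4, 0.1, -0.0]
finger_gap: 0.787
grip_force: 0.0
```

>>> apply_moves(
  steps=[0,0,0,0,0,-2,9.3,0,0,0,0,0,-5,9.3,0,0,0,0,0,-9,9.3,0,0,0,0,0,-12,9.3,0,0,0,0,0,-13,9.3],
)

```text
time_s: 6.8
tcp_pos: [0.6204, -0.1816, 0.2074]
orientation: [0.771, 0.636, 0.002, 0.003]
contact_force: [-0.6, -0.0, 0.4]
finger_gap: 0.997
grip_force: 0.0
```

```bash
python3 -c "
from h import *;from station import *
o=observe();print(o['tcp_pos'],o['finger_gap']);plan(o,(.453,.085,.20),2,2)"
```

```text
[ 0.62043247 -0.1815795   0.20743763] 0.9972028379664502
call 0 turn deg [ 0.18  0.06 -6.47] shift cm [ 11.5  -10.75   0.29]
call 1 turn deg [ 0.18  0.06 -6.47] shift cm [12.64 -9.39  0.33]
```

>>> apply_moves(
  steps=[0,0,-1.3,2.3,-2.1,0,9.3,0,0,-2.6,4.6,-4.3,0,9.3,0,0,-3.9,6.9,-6.4,0,9.3,0,0,-5.2,9.2,-8.6,0.2,9.3,0,0,-6.5,11.5,-10.75,0.3,9.3],
)

```text
time_s: 7.3
tcp_pos: [0.5334, -0.0458, 0.1993]
orientation: [0.734, 0.68, -0.001, -0.001]
contact_force: [0.9, -0.7, -0.7]
finger_gap: 0.999
grip_force: 0.0
```

>>> apply_moves(
  steps=[0,0,-2.2,4.2,-3.1,0.1,9.3,0,0,-4.4,8.4,-6.2,0.2,9.3,0,0,-6.5,12.6,-9.4,0.3,9.3,0,0,-6.5,12.6,-9.4,0.3,9.3,0,0,-6.5,12.6,-9.4,0.3,9.3],
)

```text
time_s: 7.8
tcp_pos: [0.4497, 0.0875, 0.1968]
orientation: [0.693, 0.721, -0.001, -0.001]
contact_force: [-0.3, -1.4, 0.3]
finger_gap: 1.002
grip_force: 0.0
```

>>> apply_moves(
  steps=[0,0,0,0,0,0,9.3,0,0,0,0,0,0,9.3,0,0,0,0,0,0,9.3,0,0,0,0,0,0,9.3,0,0,0,0,0,0,9.3],
)

```text
time_s: 8.3
tcp_pos: [0.4515, 0.0854, 0.1976]
orientation: [0.695, 0.719, -0.0, 0.0]
contact_force: [-0.8, 0.5, -0.0]
finger_gap: 1.002
grip_force: 0.0
```

```bash
python3 -c "
from h import *;from station import *
f=grab_frame('wrist');pickle.dump(f,open('w4.pkl','wb'));o=observe();print(o['tcp_pos'],o['orientation'])
np.set_printoptions(precision=1,suppress=True)
print(proj(f,[[.453,.087,.053],[.453,.135,.053],[.453,.039,.053]]))
cv2.imwrite('pics/w4.png',cv2.resize(f['pixels'][60:260,180:345,::-1],None,fx=3,fy=3,interpolation=2))"
```

```text
[0.45138929 0.08559801 0.19761926] [ 6.94424127e-01  7.19565929e-01 -6.16628994e-05  3.78074534e-05]
[[277.1 193.5]
 [279.2 136. ]
 [275.1 246.6]]
```

View pics/w4.png

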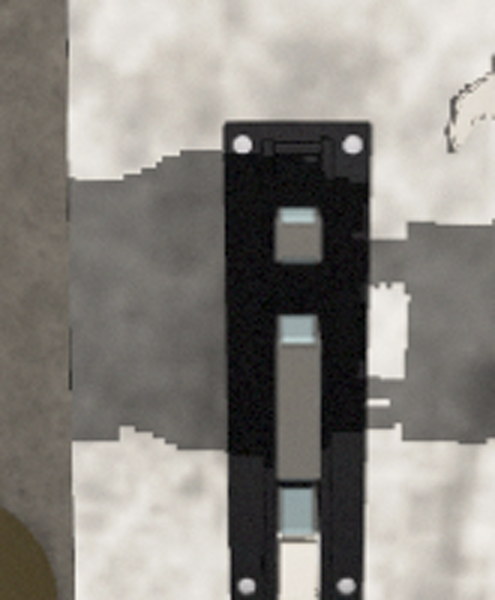

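The close view shows the long cell's stopper at crop (277–321, 342–480), with the small cell above it and the medium one below. The rack's screws are at (243,145), (353,145), (247,586) and (347,586).

```bash
python3 - <<'E'
from h import *
from station import *
f=pickle.load(open("w4.pkl","rb"));np.set_printoptions(precision=4,suppress=True)
P=lambda u,v,z:onplane(f,180+(u-1)/3,60+(v-1)/3,z)
s=[P(*p,.005) for p in[(243,145),(353,145),(247,586),(347,586)]]
a,b=(s[0]+s[1])/2,(s[2]+s[3])/2
print(s,"c",(a+b)/2,"rowangle",np.degrees(np.arctan2(*(a-b)[:2])))
print("cell ends",P(298.7,342,.053),P(299.3,480,.053),"c",P(299,411,.053), "small",P(298.5,240,.053))
c=(P(299,411,.053))
plan(observe(),(c[0],c[1],.03),0,1)
E
```

```text
[array([0.4356, 0.1561, 0.005 ]), array([0.4694, 0.1573, 0.005 ]), array([0.4406, 0.0105, 0.005 ]), array([0.4747, 0.0117, 0.005 ])] c [0.4551 0.0839 0.005 ] rowangle -2.0107168507605473
cell ends [0.4542 0.104  0.053 ] [0.4559 0.0639 0.053 ] c [0.455  0.0843 0.053 ] small [0.4531 0.1321 0.053 ]
call 0 turn deg [-0.    0.01  2.04] shift cm [-0.14  0.36 16.76]
```

>>> apply_moves(
  steps=[0,0,0,-0.1,0.3,3,6,0,0,0,-0.1,0.3,7,4.5,0,0,0,-0.1,0.3,11,4.5,0,0,0,-0.1,0.35,13,4.5,0,0,0,-0.1,0.35,13,4.5],
)

```text
time_s: 8.85
tcp_pos: [0.4529, 0.0847, 0.0653]
orientation: [0.694, 0.72, -0.003, -0.002]
contact_force: [0.2, -0.2, -0.5]
finger_gap: 0.62
grip_force: 0.0
```

```bash
python3 -c "
from h import *;from station import *
o=observe();print(o['tcp_pos'],o['finger_gap']);plan(o,(.455,.0843,.020),2,1)"
```

```text
[0.45291205 0.08466897 0.06534856] 0.6199112627894996
call 0 turn deg [-0.34  0.07  0.07] shift cm [-0.04  0.23  4.53]
```

>>> apply_moves(
  steps=[0,0,0,0,0.05,1.5,4.5,0,0,0,0,0.05,3.2,4.5,0,0,0,0,0.05,4.5,4,0,0,0,0,0.05,4.7,4,0,0,0,0,0.05,4.7,4],
)

```text
time_s: 9.35
tcp_pos: [0.456, 0.0852, 0.0215]
orientation: [0.694, 0.72, 0.001, 0.0]
contact_force: [0.3, -0.1, -0.6]
finger_gap: 0.432
grip_force: 0.0
```

>>> apply_moves(
  steps=[0,0,0,0,0,0,3,0,0,0,0,0,0,2,0,0,0,0,0,0,0.8,0,0,0,0,0,0,0.8,0,0,0,0,0,0,0.8],
  grip_force=10,
)

```text
time_s: 9.85
tcp_pos: [0.4554, 0.0852, 0.021]
orientation: [0.694, 0.72, 0.0, 0.0]
contact_force: [-0.4, -0.1, 3.0]
finger_gap: 0.137
grip_force: 10.0
```

>>> apply_moves(
  steps=[0,0,0,0,0,0,0.8,0,0,0,0,0,0,0.8,0,0,0,0,0,0,0.8,0,0,0,0,0,0,0.8,0,0,0,0,0,0,0.8],
)

```text
time_s: 10.35
tcp_pos: [0.4554, 0.0852, 0.0209]
orientation: [0.694, 0.72, 0.0, 0.0]
contact_force: [-1.0, -0.0, 4.7]
finger_gap: 0.131
grip_force: 10.0
```

>>> apply_moves(
  steps=[0,0,0,0,0,-0.3,0.8,0,0,0,0,0,-0.8,0.8,0,0,0,0,0,-1.5,0.8,0,0,0,0,0,-2.2,0.8,0,0,0,0,0,-3,0.8],
  grip_force=15,
)

```text
time_s: 10.85
tcp_pos: [0.4552, 0.0851, 0.0513]
orientation: [0.694, 0.72, -0.0, 0.0]
contact_force: [0.3, -0.3, -0.4]
finger_gap: 0.135
grip_force: 15.0
```

>>> apply_moves(
  steps=[0,0,0,0,0,-1.5,0.8,0,0,0,0,0,-4,0.8,0,0,0,0,0,-7,0.8,0,0,0,0,0,-10,0.8,0,0,0,0,0,-12,0.8],
)

```text
time_s: 11.35
tcp_pos: [0.4557, 0.0851, 0.1732]
orientation: [0.694, 0.72, 0.001, 0.001]
contact_force: [0.3, -0.2, -1.5]
finger_gap: 0.134
grip_force: 15.0
```

```bash
python3 -c "
from h import *;from station import *
o=observe();print(o['tcp_pos'],o['finger_gap'],o['contact_force'],o['grip_force']);plan(o,(.6377,-.0875,.17),-10.9,3)
T=grab_frame('side');p=proj(T,[o['tcp_pos']])[0];print(p)
x,y=int(p[0]),int(p[1]);cv2.imwrite('pics/s5.png',cv2.resize(T['pixels'][max(y-90,0):y+70,x-80:x+80,::-1],None,fx=3,fy=3,interpolation=2))"
```

```text
[0.45573258 0.08514967 0.1731521 ] 0.13428074144448163 [ 0.30367757 -0.19365752 -1.49226382] 14.999569952487946
call 0 turn deg [ 0.05 -0.02  4.33] shift cm [-5.97  5.85  0.12]
call 1 turn deg [ 0.05 -0.02  4.33] shift cm [-5.51  6.29  0.11]
call 2 turn deg [ 0.05 -0.02  4.33] shift cm [-5.02  6.68  0.11]
[342.81759305 202.99059485]
```

View pics/s5.png

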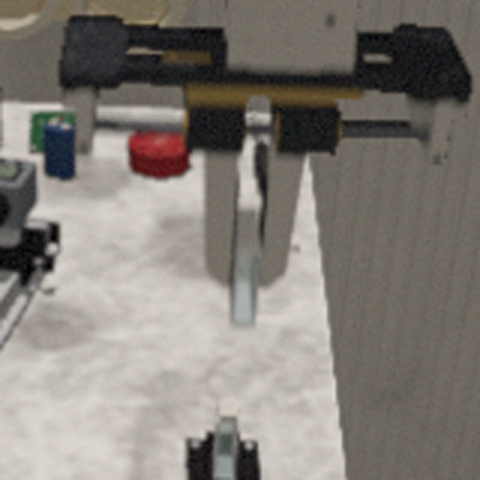

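The long cell is held upright between the pads at about (245,270) in the crop, by the frosted sides. I'll carry it to the gap.

>>> apply_moves(
  steps=[0,0,0.8,-1.0,1.0,0,0.8,0,0,1.6,-2.2,2.1,0,0.8,0,0,2.5,-3.5,3.4,0,0.8,0,0,3.4,-4.8,4.7,0,0.8,0,0,4.3,-6,5.9,0,0.8],
)

```text
time_s: 11.9
tcp_pos: [0.517, 0.0249, 0.1691]
orientation: [0.722, 0.692, -0.001, -0.0]
contact_force: [-0.9, -0.2, -0.3]
finger_gap: 0.136
grip_force: 15.0
```

>>> apply_moves(
  steps=[0,0,0.9,-1.1,1.3,0,0.8,0,0,1.8,-2.2,2.5,0,0.8,0,0,2.7,-3.3,3.8,0,0.8,0,0,3.5,-4.4,5.0,0,0.8,0,0,4.3,-5.5,6.3,0,0.8],
)

```text
time_s: 12.4
tcp_pos: [0.5773, -0.0325, 0.1686]
orientation: [0.747, 0.665, -0.002, -0.001]
contact_force: [0.1, 0.6, -0.1]
finger_gap: 0.134
grip_force: 15.0
```

>>> apply_moves(
  steps=[0,0,1.2,-1.4,1.9,0,0.8,0,0,2.4,-2.8,3.8,0,0.8,0,0,3.5,-4.0,5.4,0,0.8,0,0,4.3,-4.8,6.4,0,0.8,0,0,4.3,-5.0,6.7,0,0.8],
)

```text
time_s: 12.9
tcp_pos: [0.6382, -0.0911, 0.1683]
orientation: [0.772, 0.636, -0.002, -0.0]
contact_force: [0.2, 0.0, -0.9]
finger_gap: 0.135
grip_force: 15.0
```

>>> apply_moves(
  steps=[0,0,0,0,0,0,0.8,0,0,0,0,0,0,0.8,0,0,0,0,0,0,0.8,0,0,0,0,0,0,0.8,0,0,0,0,0,0,0.8],
)

```text
time_s: 13.4
tcp_pos: [0.638, -0.0868, 0.1709]
orientation: [0.77, 0.638, 0.0, -0.0]
contact_force: [0.2, -1.0, -0.3]
finger_gap: 0.134
grip_force: 15.0
```

```bash
python3 -c "
from h import *;from station import *
o=observe();print(o['tcp_pos'],o['finger_gap'],o['contact_force'],o['grip_force']);plan(o,(.6377,-.0872,.0715),-10.9,1)
f=grab_frame('wrist');pickle.dump(f,open('w6.pkl','wb'))
np.set_printoptions(precision=1,suppress=True)
c=np.array([.6377,-.0872,.078]);d=np.array([-.188,-.982,0])
print(proj(f,[c-.05*d,c+.05*d,c+.115*d-[0,0,.036]]))
cv2.imwrite('pics/w6.png',f['pixels'][20:400,140:440,::-1].repeat(2,0)[:600].repeat(2,1))"
```

```text
[ 0.63800185 -0.08678858  0.17085585] 0.1339341460399558 [ 0.17695681 -1.0093001  -0.30054849] 14.99990165233612
call 0 turn deg [ 0.   -0.02  0.13] shift cm [-0.05 -0.02  9.94]
[[274.8 142.4]
 [274.7 276.8]
 [274.7 324.8]]
```

View pics/w6.png

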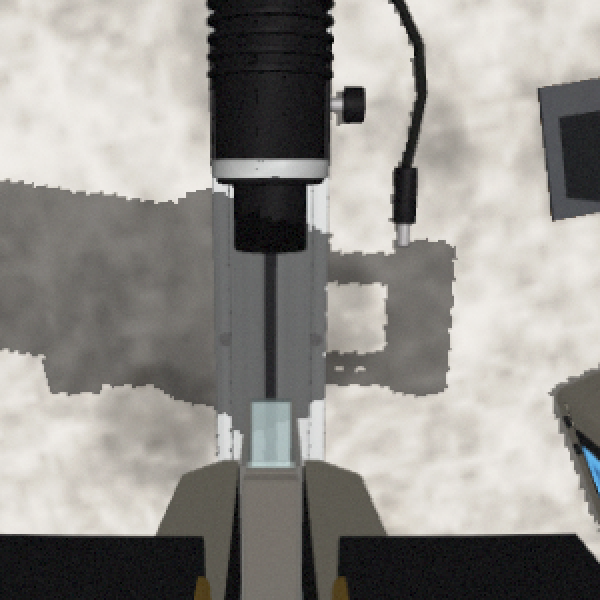

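The lamp snout (235–307, centre 271), the cell (centre 271) and the rail slot (270) line up. I'll descend straight down.

>>> apply_moves(
  steps=[0,0,0,0,0,1.5,0.8,0,0,0,0,0,3.5,0.8,0,0,0,0,0,5,0.8,0,0,0,0,0,6.5,0.8,0,0,0,0,0,7,0.8],
)

```text
time_s: 13.95
tcp_pos: [0.6371, -0.0869, 0.0989]
orientation: [0.771, 0.637, -0.001, -0.001]
contact_force: [-0.6, 0.3, -1.0]
finger_gap: 0.132
grip_force: 15.0
```

>>> apply_moves(
  steps=[0,0,0,0,0,1,0.8,0,0,0,0,0,2,0.8,0,0,0,0,0,2.7,0.8,0,0,0,0,0,2.85,0.8,0,0,0,0,0,2.85,0.8],
)

```text
time_s: 14.45
tcp_pos: [0.6381, -0.0873, 0.072]
orientation: [0.771, 0.637, -0.0, -0.0]
contact_force: [0.4, -0.5, -0.7]
finger_gap: 0.134
grip_force: 15.0
```

>>> apply_moves(
  steps=[0,0,0,0,0,0,0.8,0,0,0,0,0,0,0.8,0,0,0,0,0,0,0.8,0,0,0,0,0,0,0.8,0,0,0,0,0,0,0.8],
)

```text
time_s: 14.95
tcp_pos: [0.6382, -0.0873, 0.0723]
orientation: [0.771, 0.637, 0.0, 0.0]
contact_force: [0.4, -0.3, -0.3]
finger_gap: 0.133
grip_force: 15.0
```

```bash
python3 -c "
from h import *;from station import *
o=observe();print(o['tcp_pos'],o['orientation'],o['finger_gap'],o['contact_force'],o['grip_force'])
S=grab_frame('scene');T=grab_frame('side')
a=cv2.resize(S['pixels'][145:265,175:335,::-1],None,fx=3,fy=3,interpolation=2)
b=cv2.resize(T['pixels'][145:275,195:301,::-1],None,fx=3,fy=3,interpolation=2)
c=np.zeros((390,800,3),np.uint8);c[:360,:480]=a;c[:390,480:798]=b;cv2.imwrite('pics/s7.png',c)"
```

```text
[ 0.63817567 -0.08728825  0.0723061 ] [7.70547571e-01 6.37382483e-01 6.52345965e-05 8.48075282e-05] 0.13344780252253463 [ 0.35588224 -0.27130446 -0.29587058] 14.999923557043076
```

View pics/s7.png

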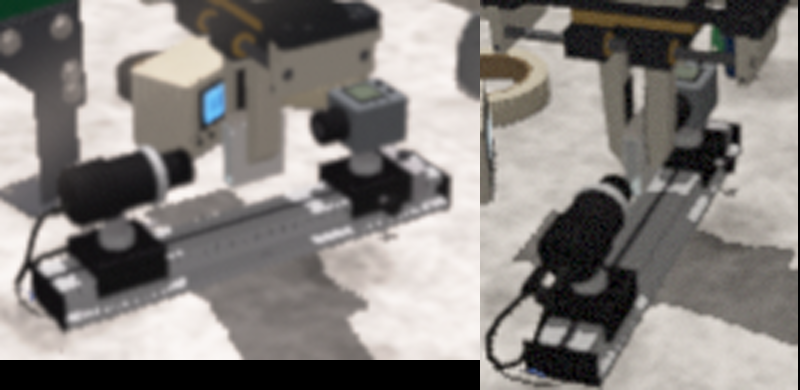

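The cell hangs at (225–284, 125–187) in the scene crop, midway between the lamp snout at 192 and the receiver snout at 313. It is upright, and the receiver is still at its stop.

```bash
python3 -c "
from station import *
print(close_job())"
```

```text
the job is handed in; nothing more can be done
None
```

I handed the job in with the long cell held upright by its frosted sides at mid-gap in the beam and the receiver against its stop. The last pictures and arm readings agree with that, but no verdict came back.

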